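Set the hold-down screw on the vial draw-up stand

TASK

Slide the blue vial shuttle all the way home under the white bridge of the draw-up stand, then turn the red thumbscrew clockwise until it seats, and back it off a quarter turn so that it does not squeeze the vial. Finish while still gripping the thumbscrew steadily in that position, so that a colleague can fit its lock ring; do not let go, and leave the other things on the table alone.

Things in the scene. Friction and masses are not known exactly. Their poses are not given: they have to be found in the camera images.
- stand: the fixed draw-up stand: white base plate 90 (x) by 280 (y) by 12 mm with two low aluminium rails along y, tops 22 mm above the table. Origin on the table surface, 170 mm from its -y end, z up. At y = +70 mm a bridge crosses the track: two posts and a white beam 92 (x) by 34 mm (y), from 72 to 84 mm above the table. The shuttle slides under it towards +y.
- shuttle (a joint): how far the shuttle has slid along the stand's +y axis, m: 0 = fully out, 0.10 = fully home against its stop, with the vial under the thumbscrew. About 2 N of friction and some drag (8 N per m/s); it stays where it is left.
- shuttle_handle (a point): blue upright grip block of the shuttle, 26 (x) by 16 (y) by 34 mm high, on a 14 mm steel stem; origin at its centre, 70 mm above the table, axes parallel to the stand's. In the stand's frame x = 0, y = -150 mm plus the slide (-50 mm when home), so it stays outside the bridge.
- thumbscrew (a joint): angle of the thumbscrew, rad, growing clockwise as seen from above (tightening): 3.0 = seated, a hard stop; it starts 1.4 to 2.8 rad short of that. A quarter turn back from the seat reads 1.43. About 0.08 N m of friction; it stays where it is left. Its fine thread hardly changes its height.
- wing (a point): red flat wing of the thumbscrew, the part to pinch: 36 mm long (its x) by 10 mm thick (its y) by 32 mm high; origin at its centre, on the vertical turning axis, 110 mm above the table; z up; it turns with the screw. Under it a brass collar 20 mm across (85 to 94 mm up) on the middle of the bridge. White mark on the +x half of its top.
- vial_top (a point): top of the vial that stands on the shuttle, 120 mm ahead (+y) of the grip block and 65 mm above the table; vial 24 mm across, silver cap; it passes under the bridge
- vial_a: bystander: spare glass vial with a green cap, 22 mm across, 45 mm high, beside the stand; origin under its centre
- vial_b: bystander: another spare vial of the same kind, 22 mm across, 45 mm high; origin under its centre
- tape: bystander: roll of paper tape lying flat, 60 mm across, 18 mm high; origin under its centre
- syringe: bystander: capped syringe lying beside the stand, 125 mm long (its y axis), 30 mm wide, 15 mm high; origin on the table under its barrel
- bottle: bystander: white pump bottle, 76 mm across, 193 mm high; origin under its centre
- mug: bystander: blue mug, 76 mm across, 85 mm high; origin under its centre
- bowl: bystander: small steel bowl, 96 mm across, 35 mm high; origin under its centre

How it is judged:
By the outcome, as a careful person would: the job done as asked, in the order asked, and still so for the second after the job is handed in, while the arm keeps its last pose, push and grip.
It also fails if it takes over 61 s, if anything falls off the work surface, if the arm or the gripper's body presses on something with over 40 N, if the wrist force passes 120 N, or if a joint passes its speed limit or range.

ROBOT

A 6-joint arm with a two-finger parallel gripper is mounted at the origin on the work surface. World frame = base frame: x ahead of the robot, y to its left, z up, the work surface at z = 0. Lengths are in m, angles in rad, forces in N, time in s.
With the tool pointing down it reaches from about 0.275 to 0.85 m from the base axis. Payload 19 kg.
Tool frame: the origin (TCP) lies midway between the tips of the shut fingers; the grasp point (between the pads) lies 19 mm behind it (robot.grip_depth is the distance from the TCP to the grasp point, in m); x points along the fingers, z is the direction in which the jaws open and shut, and the axes are right-handed (so a half turn about x gives the same grasp; the last joint's range is limited). The gripper opens to 85 mm and grips with 20 to 120 N. Pads are 22 mm wide; open, the fingers measure 114 mm over their backs; the gripper's body (76 mm by 85 mm) begins 54 mm behind the grasp point. The pads swing forward as they close: fully open they stand 13 mm farther back than shut.
Start: joints at [1.135, 0.15, 1.437, -0, 1.554, -0.134], TCP at [0.171, 0.549, 0.231] pointing down, gripper open.
Joint ranges: [-2.8, 2.8], [-0.68, 2.1], [0.12, 2.68], [-1.39, 4.53], [0.16, 2.79], [-2.81, 2.81]. Speed limits (rad/s): [1.89, 1.89, 2.22, 3.01, 3.01, 3.01].

INTERFACE

Orientations are given as a unit quaternion [x, y, z, w].
In Python, from station import robot gives the robot as it stands. The module is installed in compiled form; this text tells all that it offers.
- The arm moves only by the tool servo_tool, never from a script. Its argument "deltas" is one flat list of numbers, 4 for each row, row after row: the shift along the tool's x, y, z in cm, then the turn about the tool's x in rad. In form: [x, y, z, twist, x, y, z, twist, ...]. A call has 1 to 10 rows; each row shifts and turns the commanded pose from where the row before left it, along the tool's axes as they then stand; what a row does not reach is not made up. A row lasts 1/10 s, in which the tool goes at most 50 mm and 8.59 degrees, less where a joint would pass 70% of its speed; a pose out of reach is approached as far as the arm can. A call is refused whole if a number of a shift passes 5 or a number of a turn 0.15, either way. A call with a gripper value outside its range is refused whole. "hand" is the gripper command: -1 is shut, 1 is fully open, values between are in proportion, set as the call begins (left out, the last holds). The fingers move at their own pace and stop on an object; "grip_force" is the grip in N (left out, the last holds). Time passes only in rows, so rows that do not move let the fingers close. It gives the time, the measured TCP pose, the force and the opening at its end, in the units of the state.
- robot.read_state(): the state, without advancing time (a new reading comes with each control period).
- robot.camera(name): name is "scene" or "top"; returns the picture (400x640x3 uint8, blue, green, red); there is no depth.
- robot.get_calibration(name): a dict with "fov_y" (degrees; the focal length in pixels is half the picture's height over the tangent of half this angle, whatever the lens; pixels are square), "cx", "cy" (the principal point, pixels), "dist_coeffs" ([k1, k2, p1, p2, k3] as OpenCV has them; the pictures are not rectified), "world_to_cam" (4x4, takes a point from world to camera coordinates). Camera axes: x right, y down, z forward; pixel columns grow to the right and rows downward; lengths in m; the calibration is good to about 2 mm. A picture is of the moment at which its call begins. get_calibration takes no time and is no camera call.
- robot.job_done(): hands the job in, once; it reports no verdict.
The state is a dict: "time": time; "qpos": joint angles; "qd": joint speeds; "joint_efforts": joint torques, N m; "tcp_pos": TCP position; "eef_rot": TCP orientation; "contact_force": force on the tool from outside, world axes, zero at the start; "ft_torque": the same for the moment, N m; "gripper_width": opening from 0.0 (shut) to 1.0 (fully open).
Only numpy, scipy, OpenCV 4.12 (cv2) and the standard library are available. Lean on these libraries where they do the work, as an engineer would, in place of code of your own. Each camera call takes 0.05 s, during which the arm holds its last target. There are 200 camera calls.

## Working session

There is one attempt and no reset: what is moved stays moved. The work goes in short steps, Python scripts to look and compute and a tool call to move; the robot and the scene stay as the last step left them, time stands still between calls to the robot, and variables do not carry over. Pictures are saved under pics/ and viewed, about 8 in all and at most 12, crops included, and the job is handed in when it is done.

Besides the shell and the picture viewer there is one more tool, called after "Request:" as name(argument=value, ...) on one line, values as JSON. servo_tool: Moves the arm, as the interface text tells. Its arguments: {"type":"object","properties":{"deltas":{"type":"array","items":{"type":"number"}},"hand":{"type":"number"},"grip_force":{"type":"number"}},"required":["deltas"]}

```bash
mkdir -p pics; python3 - <<'E'
from station import robot
import cv2,numpy as np
np.set_printoptions(precision=4,suppress=True)
for n in("scene","top"):
    cv2.imwrite(f"pics/{n}0.png",robot.camera(n)); c=robot.get_calibration(n); print(n,c["fov_y"],c["cx"],c["cy"],c["dist_coeffs"]); print(np.array(c["world_to_cam"]))
s=robot.read_state(); print(s["time"],s["tcp_pos"],s["eef_rot"],s["gripper_width"],s["contact_force"])
from scipy.spatial.transform import Rotation as R
print(R.from_quat(s["eef_rot"]).as_matrix())
E
```

```text
scene 57.891707244618004 315.2940410899747 200.93285180426648 [-0.0078  0.      0.      0.      0.    ]
[[-0.5301  0.8479 -0.0007  0.3222]
 [ 0.4914  0.3066 -0.8152 -0.2076]
 [-0.691  -0.4325 -0.5792  1.4132]
 [ 0.      0.      0.      1.    ]]
top 51.93581924235438 320.17823350491113 191.30864322165775 [-0.0679  0.      0.      0.      0.    ]
[[-0.0049 -1.     -0.0059 -0.0048]
 [-0.9921  0.0056 -0.1257  0.5852]
 [ 0.1257  0.0053 -0.9921  1.2904]
 [ 0.      0.      0.      1.    ]]
0.1 [0.1708 0.5488 0.2308] [-0.4193  0.5698  0.419   0.5691] 0.9973615671230689 [-0.5054  0.1154 -0.1559]
[[-0.0005 -0.9548  0.2972]
 [-0.001   0.2972  0.9548]
 [-1.      0.0001 -0.0011]]
```

View pics/scene0.png

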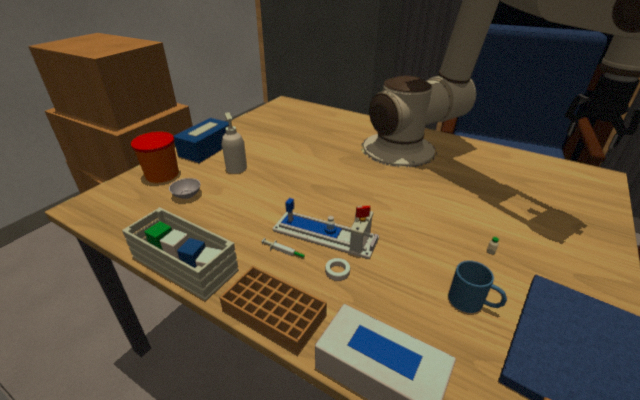

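View pics/top0.png

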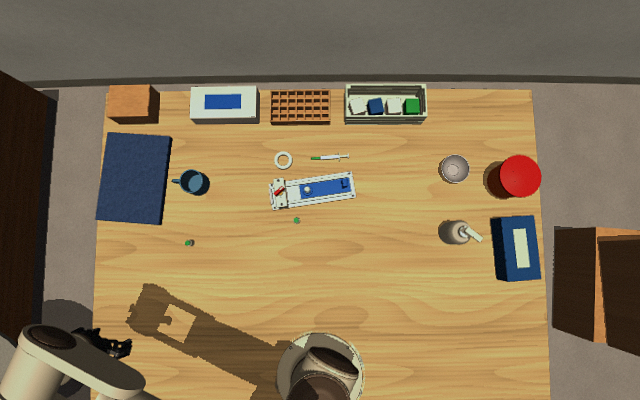

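The scene view shows the handle at about (290,205) and the red wing at (363,212). In the top view the handle is at about (345,183) and the wing at (280,191), with the stand's +y roughly along world +y. Next I'll measure them.

```bash
cat > h.py <<'E'
from station import robot
import cv2,numpy as np
from scipy.spatial.transform import Rotation as R
np.set_printoptions(precision=4,suppress=True)
def K(n):
    c=robot.get_calibration(n); f=200/np.tan(np.radians(c["fov_y"]/2))
    return np.array([[f,0,c["cx"]],[0,f,c["cy"]],[0,0,1]]),np.array(c["dist_coeffs"]),np.array(c["world_to_cam"])
def cast(n,px,z):
    k,d,T=K(n); p=cv2.undistortPoints(np.array(px,float).reshape(-1,1,2),k,d)[:,0]
    r=np.c_[p,np.ones(len(p))]@T[:3,:3]; o=-T[:3,:3].T@T[:3,3]
    return o+r*((z-o[2])/r[:,2])[:,None]
def proj(n,P):
    k,d,T=K(n); return cv2.projectPoints(np.array(P,float).reshape(-1,1,3),cv2.Rodrigues(T[:3,:3])[0],T[:3,3],k,d)[0][:,0]
def mask(im,lo,hi,box):
    m=cv2.inRange(cv2.cvtColor(im,cv2.COLOR_BGR2HSV),lo,hi); o=np.zeros_like(m); x0,y0,x1,y1=box
    o[y0:y1,x0:x1]=m[y0:y1,x0:x1]; return o
def red(im,box): 
    return mask(im,(0,120,70),(8,255,255),box)|mask(im,(172,120,70),(180,255,255),box)
E
python3 - <<'E'
from h import *
t=cv2.imread("pics/top0.png"); s=cv2.imread("pics/scene0.png")
a=cv2.resize(t[150:230,255:370],None,fx=6,fy=6,interpolation=cv2.INTER_CUBIC); b=cv2.resize(s[190:262,265:385],None,fx=6,fy=6,interpolation=cv2.INTER_CUBIC)
cv2.imwrite("pics/ct.png",a[:, :690]); cv2.imwrite("pics/cs.png",b)
# plate outline (white base), long edges
w=mask(t,(0,0,120),(180,70,255),(262,165,362,215))
c=max(cv2.findContours(w,0,1)[0],key=cv2.contourArea); print("white rect",cv2.minAreaRect(c)); bx=cv2.boxPoints(cv2.minAreaRect(c)); print(cast("top",bx,.012))
r=red(t,(265,180,295,205)); ys,xs=np.nonzero(r); print("red",len(xs),xs.mean(),ys.mean(),cast("top",[[xs.mean(),ys.mean()]],.12))
r=red(s,(345,195,380,225)); ys,xs=np.nonzero(r); print("red s",len(xs),xs.mean(),ys.mean(),cast("scene",[[xs.mean(),ys.mean()]],.11))
E
```

```text
white rect ((311.29998779296875, 188.60000610351562), (30.40559196472168, 85.2770767211914), 81.8698959350586)
[[ 0.6285  0.1683  0.012 ]
 [ 0.6673 -0.1117  0.012 ]
 [ 0.5668 -0.1243  0.012 ]
 [ 0.5285  0.1531  0.012 ]]
red 32 277.84375 190.78125 [[0.577 0.12  0.12 ]]
red s 130 362.5076923076923 211.16153846153847 [[0.5808 0.1212 0.11  ]]
```

View pics/ct.png

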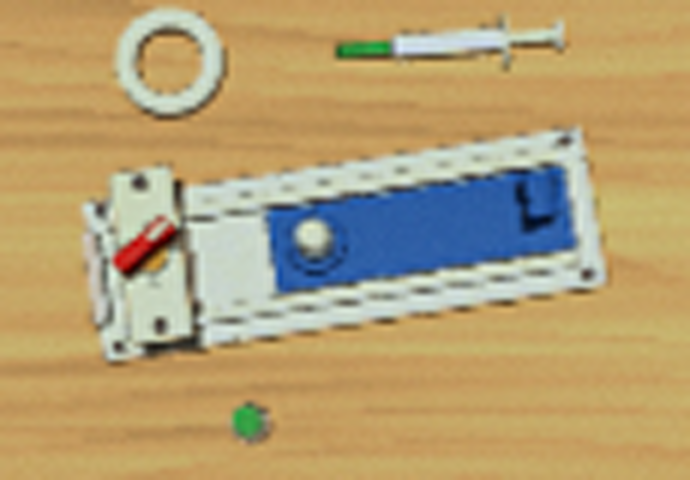

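View pics/cs.png

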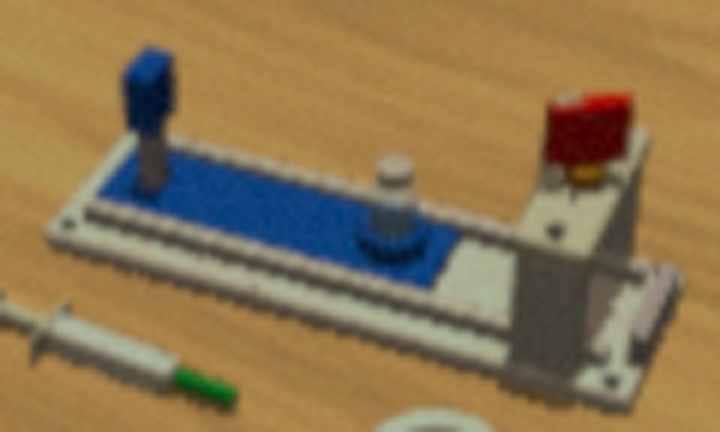

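In the crops the plate corners are clear. The mark end of the wing points up and to the right in the top view, so wing x is at about -45° in world yaw. Next I'll compute the stand frame.

```bash
python3 - <<'E'
from h import *
f=lambda n,c:np.array(c,float)/6+np.array([[255,150] if n=="top" else [265,190]])-0.4
ct=cast("top",f("top",[[578,130],[606,285],[110,360],[85,203]]),.012); print(ct)
cs=cast("scene",f("scene",[[48,232],[625,408],[684,275]]),.012); print("scene:-y+x,+y+x,+y-x\n",cs)
print("syringe side x+.  handle top c (top)",cast("top",f("top",[[541,187]]),.087),"scene c",cast("scene",f("scene",[[149,92]]),.07))
y=(ct[3]+ct[2]-ct[0]-ct[1]); psi=np.arctan2(-y[0],y[1]); c=ct.mean(0)[:2]
yd=np.array([-np.sin(psi),np.cos(psi)]); O=c+.03*yd; print("psi",psi,"O",O,"wing",O+.07*yd,"handle0",O-.15*yd,"L",np.linalg.norm(y)/2)
print("top: wing ends at .126",cast("top",f("top",[[120,266],[174,226]]),.126), "vial",cast("top",f("top",[[312,237]]),.065))
t=cv2.imread("pics/top0.png");m=red(t,(265,180,295,205));
E
```

```text
[[ 0.6547 -0.1101  0.012 ]
 [ 0.5685 -0.1242  0.012 ]
 [ 0.5287  0.1475  0.012 ]
 [ 0.6155  0.1621  0.012 ]]
scene:-y+x,+y+x,+y-x
 [[ 0.6611 -0.1053  0.012 ]
 [ 0.6251  0.1681  0.012 ]
 [ 0.5344  0.1545  0.012 ]]
syringe side x+.  handle top c (top) [[ 0.6115 -0.0851  0.087 ]] scene c [[ 0.6112 -0.0809  0.07  ]]
psi 0.1441174031865167 O [0.5876 0.0485] wing [0.5775 0.1178] handle0 [ 0.6091 -0.0999] L 0.2747655803426901
top: wing ends at .126 [[0.5667 0.1291 0.126 ]
 [0.5868 0.102  0.126 ]] vial [[0.5889 0.0349 0.065 ]]
```

Request:
servo_tool(deltas=[0,-3,-2.4,0,0,-3,-2.4,0,0,-3,-2.4,0,0,-3,-2.4,0,0,-3,-2.4,0,0,-3,-2.4,0,0,-3,-2.4,0,0,-3,-2.4,0,0,-3,-2.4,0,0,-3,-2.4,0], hand=1)

```text
time: 1.1
tcp_pos: [0.3865, 0.2292, 0.2312]
eef_rot: [-0.419, 0.57, 0.419, 0.569]
contact_force: [0.8, 0.5, 0.6]
gripper_width: 0.998
```

Request:
servo_tool(deltas=[0,-3,-2.4,0,0,-3,-2.4,0,0,-3,-2.4,0,0,-3,-2.4,0,0,-3,-2.4,0,0,-3,-2.4,0,0,-3,-2.4,0,0,-3,-2.4,0,0,-3,-2.4,0,0,-3,-2.4,0])

```text
time: 2.1
tcp_pos: [0.6017, -0.0892, 0.2309]
eef_rot: [-0.419, 0.57, 0.419, 0.569]
contact_force: [0.6, 0.3, 0.7]
gripper_width: 0.997
```

Request:
servo_tool(deltas=[0,0,0,0.14,0,0,0,0.14,0,0,0,0.14,0,0,0,0.14,0,0,0,0.14,0,0,0,0.14,0,0,0,0.14,0,0,0,0.14,0,0,0,0,0,0,0,0])

```text
time: 3.1
tcp_pos: [0.6011, -0.0876, 0.2311]
eef_rot: [-0.054, 0.705, 0.054, 0.705]
contact_force: [-0.1, 0.7, 0.7]
gripper_width: 0.998
```

Request:
servo_tool(deltas=[2.2,0.1,0.3,0,2.2,0.1,0.3,0,2.2,0,0.3,0,2.2,0,0,0,2,0,0,0,0,0,0,0])

```text
time: 3.7
tcp_pos: [0.6085, -0.084, 0.1205]
eef_rot: [-0.053, 0.707, 0.054, 0.704]
contact_force: [-0.8, -0.1, -0.4]
gripper_width: 0.997
```

```bash
python3 - <<'E'
from h import *
s=robot.camera("scene"); t=robot.camera("top"); st=robot.read_state(); print(st["tcp_pos"],st["qpos"])
R0=R.from_quat(st["eef_rot"]).as_matrix(); p=st["tcp_pos"]
print("handle guess px", proj("scene",[[.610,-.084,.07]]), "tcp px",proj("scene",[p]))
a=cv2.resize(s[140:260,230:390],None,fx=4.5,fy=4.5,interpolation=cv2.INTER_CUBIC); cv2.imwrite("pics/s1.png",a)
m=mask(s,(100,120,40),(125,255,255),(280,190,305,215)); c=max(cv2.findContours(m,0,1)[0],key=cv2.contourArea); print(cv2.boundingRect(c),c.reshape(-1,2).T)
E
```

```text
[ 0.6098 -0.0844  0.1238] [-0.2626  0.2902  1.4882 -0.0001  1.3634 -0.4137]
handle guess px [[288.7695 204.3604]] tcp px [[287.8136 187.8137]]
(286, 199, 7, 13) [[289 288 287 286 286 286 286 287 287 287 287 287 288 289 290 291 291 292
  292 292 292 292 292 292 292 292 291 290]
 [199 200 201 202 203 204 205 206 207 208 209 210 211 211 211 210 209 208
  207 206 205 204 203 202 201 200 199 199]]
```

View pics/s1.png

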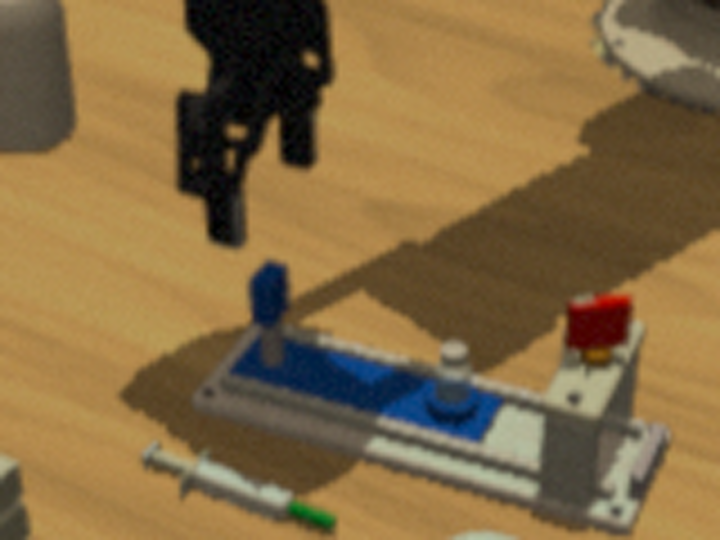

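The handle blob sits within 1 px of my estimate (289,205), and the open fingers straddle it along stand x. I'll descend and grip.

Request:
servo_tool(deltas=[2,0.1,0,0,2,0,0,0,2,0,0,0,0.4,0,0,0,0,0,0,0])

```text
time: 4.3
tcp_pos: [0.6099, -0.0835, 0.0601]
eef_rot: [-0.053, 0.705, 0.053, 0.705]
contact_force: [0.5, -0.2, 0.3]
gripper_width: 0.999
```

Request:
servo_tool(deltas=[0,0,0,0,0,0,0,0,0,0,0,0,0,0,0,0,0,0,0,0,0,0,0,0,0,0,0,0,0,0,0,0], hand=-1, grip_force=30)

```text
time: 5.1
tcp_pos: [0.6101, -0.0834, 0.0599]
eef_rot: [-0.053, 0.705, 0.053, 0.706]
contact_force: [3.8, 0.9, 4.9]
gripper_width: 0.298
```

Request:
servo_tool(deltas=[0,0.5,0,0,0,1,0,0,0,1,0,0,0,1,0,0,0,1,0,0,0,1,0,0,0,1,0,0,0,0.5,0,0])

```text
time: 5.9
tcp_pos: [0.5997, -0.0136, 0.0599]
eef_rot: [-0.053, 0.705, 0.053, 0.706]
contact_force: [4.5, -0.9, 4.3]
gripper_width: 0.298
```

Request:
servo_tool(deltas=[0,0.3,0,0,0,0.2,0,0,0,0.2,0,0,0,0,0,0])

```text
time: 6.3
tcp_pos: [0.5987, -0.007, 0.0599]
eef_rot: [-0.053, 0.705, 0.053, 0.706]
contact_force: [4.4, 1.4, 6.2]
gripper_width: 0.297
```

Request:
servo_tool(deltas=[0,0.2,0,0,0,0.2,0,0,0,0.1,0,0,0,0,0,0])

```text
time: 6.7
tcp_pos: [0.598, -0.0022, 0.0599]
eef_rot: [-0.053, 0.705, 0.053, 0.706]
contact_force: [4.8, 1.1, 5.8]
gripper_width: 0.298
```

Request:
servo_tool(deltas=[0,0.2,0,0,0,0.2,0,0,0,0.1,0,0,0,0,0,0])

```text
time: 7.1
tcp_pos: [0.5976, 0.0006, 0.0599]
eef_rot: [-0.054, 0.704, 0.051, 0.706]
contact_force: [7.2, -18.6, 3.2]
gripper_width: 0.3
```

The stop shows as -18.6 N, and the travel matches. I'll release and raise straight up.

Request:
servo_tool(deltas=[0,-0.1,0,0,0,0,0,0,0,0,0,0])

```text
time: 7.4
tcp_pos: [0.5976, 0.0006, 0.0599]
eef_rot: [-0.053, 0.705, 0.052, 0.706]
contact_force: [6.4, -8.6, 3.8]
gripper_width: 0.298
```

Request:
servo_tool(deltas=[0,0,0,0,0,0,0,0,0,0,0,0,0,0,0,0,0,0,0,0,0,0,0,0], hand=1)

```text
time: 8.0
tcp_pos: [0.5967, 0.0017, 0.0593]
eef_rot: [-0.053, 0.705, 0.053, 0.705]
contact_force: [0.2, 0.7, -0.4]
gripper_width: 1.001
```

Request:
servo_tool(deltas=[-2,0,0,0,-4,0,0,0,-4,0,0,0,-3,0,0,0,0,0,0,0])

```text
time: 8.5
tcp_pos: [0.5983, 0.0015, 0.194]
eef_rot: [-0.053, 0.703, 0.052, 0.707]
contact_force: [-0.1, -0.6, -0.6]
gripper_width: 0.996
```

```bash
python3 - <<'E'
from h import *
s=robot.camera("scene"); t=robot.camera("top"); st=robot.read_state(); print(st["tcp_pos"],st["qpos"])
a=cv2.resize(s[180:265,265:385],None,fx=5,fy=5,interpolation=cv2.INTER_CUBIC); b=cv2.resize(t[160:215,250:370],None,fx=5,fy=5,interpolation=cv2.INTER_CUBIC)
cv2.imwrite("pics/m2.png",cv2.resize(np.vstack([a,b]),None,fx=.85,fy=.85))
m=mask(s,(100,120,40),(125,255,255),(295,190,335,222)); 
h=np.array([.5975,.000,.07]); yd=np.array([-np.sin(.144),np.cos(.144),0])
print("expected home handle px",proj("scene",[h]),"wing",proj("scene",[h+.12*yd+[0,0,.04]]),h+.12*yd)
for n,im,bx in(("scene",s,(340,190,380,225)),("top",t,(262,178,298,205))):
    ys,xs=np.nonzero(red(im,bx)); print(n,len(xs),xs.mean() if len(xs) else 0,ys.mean() if len(ys) else 0)
E
```

```text
[0.5969 0.0017 0.1895] [-0.1261  0.2123  1.4493 -0.0001  1.4793 -0.2752]
expected home handle px [[317.3335 211.8486]] wing [[361.7241 210.733 ]] [0.5803 0.1188 0.07  ]
scene 151 362.64900662251654 210.80794701986756
top 0 0 0
```

View pics/m2.png

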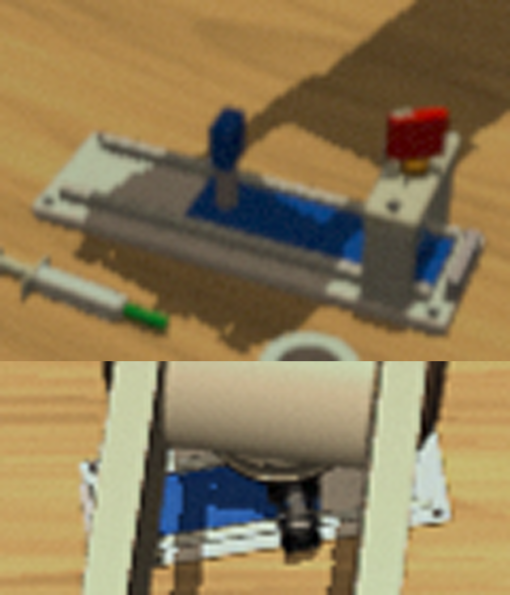

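Shuttle is home: its plate reaches the end stop and the handle is at the predicted pixel (317,212). The wing is at about (0.580, 0.119). Next I'll go over it and align the jaws with the wing's thickness.

Request:
servo_tool(deltas=[0,2,0,0,0,3,0,0,0,3,0.1,0,0,2.5,0,0,0,1.3,0,0,0,0,0,-0.13,0,0,0,-0.13,0,0,0,-0.13,0,0,0,-0.1,0,0,0,0], hand=0.2)

```text
time: 9.6
tcp_pos: [0.5801, 0.1181, 0.1883]
eef_rot: [-0.223, 0.672, 0.223, 0.671]
contact_force: [0.0, -0.1, 0.8]
gripper_width: 0.599
```

Request:
servo_tool(deltas=[2,0,0,0,2,0,0,0,0,0,0,0,0,0,0,0])

```text
time: 10.0
tcp_pos: [0.5802, 0.1183, 0.1493]
eef_rot: [-0.221, 0.672, 0.221, 0.671]
contact_force: [0.4, 0.5, 0.2]
gripper_width: 0.598
```

```bash
python3 - <<'E'
from h import *
s=robot.camera("scene"); st=robot.read_state(); p=st["tcp_pos"]; print(p,st["qpos"],st["gripper_width"])
M=R.from_quat(st["eef_rot"]).as_matrix(); print("tool z yaw",np.arctan2(M[1,2],M[0,2]),"tool y",M[:,1])
print(cast("scene",[[356.6,207.2],[370,205.6]],.126))
a=cv2.resize(s[150:250,310:410],None,fx=6,fy=6,interpolation=cv2.INTER_CUBIC); cv2.imwrite("pics/s3.png",a)
E
```

```text
[0.5806 0.1184 0.15  ] [ 0.0712  0.2258  1.5142 -0.0001  1.4013 -0.5662] 0.6003585281908952
tool z yaw 0.637410192677537 tool y [-0.5951  0.8036 -0.0003]
[[0.5938 0.1102 0.126 ]
 [0.5704 0.1351 0.126 ]]
```

View pics/s3.png

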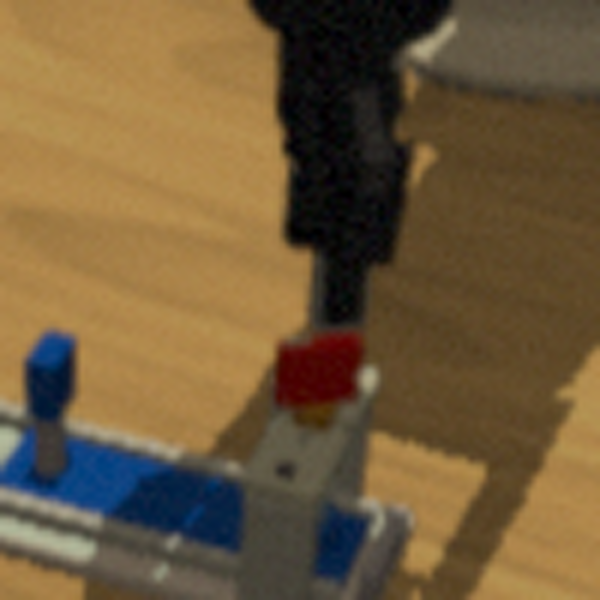

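The gripper is centred over the wing and edge-on to it in the view. I'll descend to TCP z = 0.099, clear of the collar, and grip.

Request:
servo_tool(deltas=[1,0,0,0,1.5,0,0,0,1.5,0,0,0,1.1,0,0,0,0,0,0,0])

```text
time: 10.55
tcp_pos: [0.5793, 0.1185, 0.096]
eef_rot: [-0.222, 0.672, 0.222, 0.67]
contact_force: [-0.4, -0.3, 0.2]
gripper_width: 0.601
```

Request:
servo_tool(deltas=[0,0,0,0,0,0,0,0,0,0,0,0,0,0,0,0,0,0,0,0,0,0,0,0,0,0,0,0], hand=-1, grip_force=50)

```text
time: 11.25
tcp_pos: [0.5808, 0.1186, 0.099]
eef_rot: [-0.222, 0.671, 0.222, 0.672]
contact_force: [1.6, 1.7, 5.5]
gripper_width: 0.101
```

```bash
cat > st.py <<'E'
from h import *
st=robot.read_state(); M=R.from_quat(st["eef_rot"]).as_matrix()
print("t",st["time"],st["tcp_pos"],"yaw %.4f"%np.arctan2(M[1,2],M[0,2]),"q6 %.3f"%st["qpos"][5],"F",np.array(st["contact_force"]),"T",np.array(st["ft_torque"]),"w",st["gripper_width"])
E
python3 st.py
```

```text
t 11.25 [0.5808 0.1186 0.099 ] yaw 0.6389 q6 -0.567 F [1.6091 1.6831 5.4519] T [ 0.1621 -0.2267 -0.0336] w 0.10093536183861111
```

Request:
servo_tool(deltas=[0,0,0,0.06,0,0,0,0.1,0,0,0,0.1,0,0,0,0.1,0,0,0,0.1,0,0,0,0.1,0,0,0,0.1,0,0,0,0.1,0,0,0,0.1,0,0,0,0.1])

```text
time: 12.25
tcp_pos: [0.5796, 0.1184, 0.099]
eef_rot: [0.114, 0.698, -0.115, 0.697]
contact_force: [-12.1, 0.2, 13.4]
gripper_width: 0.102
```

```bash
python3 st.py
```

```text
t 12.25 [0.5796 0.1184 0.099 ] yaw -0.3249 q6 0.397 F [-12.1265   0.2218  13.4056] T [-0.1533  1.9768  0.1519] w 0.10227886259437756
```

Request:
servo_tool(deltas=[-0.05,-0.04,-0.1,0,0,0,0,0,0,0,0,0])

```text
time: 12.55
tcp_pos: [0.5794, 0.1184, 0.099]
eef_rot: [0.113, 0.698, -0.113, 0.698]
contact_force: [0.4, -0.9, 4.7]
gripper_width: 0.104
```

```bash
python3 st.py
```

```text
t 12.55 [0.5794 0.1184 0.099 ] yaw -0.3199 q6 0.391 F [ 0.3917 -0.8946  4.6658] T [-0.069  -0.0824 -0.0696] w 0.10432528815791806
```

Request:
servo_tool(deltas=[0,0,0,0.1,0,0,0,0.1,0,0,0,0.1,0,0,0,0])

```text
time: 12.95
tcp_pos: [0.579, 0.1186, 0.099]
eef_rot: [0.217, 0.673, -0.217, 0.673]
contact_force: [-1.7, 1.8, 6.1]
gripper_width: 0.106
```

```bash
python3 st.py
```

```text
t 12.95 [0.579  0.1186 0.099 ] yaw -0.6239 q6 0.695 F [-1.7163  1.8017  6.0912] T [ 0.1918  0.4884 -0.1341] w 0.10575623080804798
```

Request:
servo_tool(deltas=[0,0,0,0.1,0,0,0,0.1,0,0,0,0])

```text
time: 13.25
tcp_pos: [0.5788, 0.1188, 0.099]
eef_rot: [0.283, 0.648, -0.283, 0.648]
contact_force: [-4.5, 2.7, 6.7]
gripper_width: 0.108
```

```bash
python3 st.py
```

```text
t 13.25 [0.5788 0.1188 0.099 ] yaw -0.8239 q6 0.896 F [-4.5043  2.698   6.6699] T [ 0.4033  0.8005 -0.036 ] w 0.10797197881872285
```

Request:
servo_tool(deltas=[0,0,-0.05,0.1,0,0,0,0.1,0,0,0,0.05,0,0,0,0])

```text
time: 13.65
tcp_pos: [0.5786, 0.1191, 0.0991]
eef_rot: [0.361, 0.608, -0.361, 0.608]
contact_force: [-3.4, 1.4, 7.5]
gripper_width: 0.106
```

```bash
python3 st.py
```

```text
t 13.65 [0.5786 0.1191 0.0991] yaw -1.0720 q6 1.144 F [-3.438   1.4391  7.528 ] T [ 0.3555  0.6507 -0.0634] w 0.10609319593477737
```

Request:
servo_tool(deltas=[0,0,0,0.1,0,0,0,0.1,0,0,0,0])

```text
time: 13.95
tcp_pos: [0.5785, 0.1193, 0.099]
eef_rot: [0.421, 0.569, -0.42, 0.568]
contact_force: [-3.6, 4.3, 7.8]
gripper_width: 0.107
```

```bash
python3 st.py
```

```text
t 13.95 [0.5785 0.1193 0.099 ] yaw -1.2737 q6 1.346 F [-3.6152  4.3325  7.7601] T [ 0.6911  0.7453 -0.0639] w 0.10663930930856794
```

Request:
servo_tool(deltas=[0,0,-0.05,0.1,0,0,0,0.1,0,0,0,0])

```text
time: 14.25
tcp_pos: [0.5785, 0.1194, 0.0993]
eef_rot: [0.474, 0.524, -0.475, 0.524]
contact_force: [-4.2, 0.1, 9.3]
gripper_width: 0.104
```

```bash
python3 st.py
```

```text
t 14.25 [0.5785 0.1194 0.0993] yaw -1.4707 q6 1.545 F [-4.187   0.0996  9.2788] T [-0.0081  0.7486  3.6447] w 0.10421093042245881
```

Request:
servo_tool(deltas=[0,0,0,0.1,0,0,0,0.1,0,0,0,0])

```text
time: 14.55
tcp_pos: [0.5785, 0.1195, 0.0995]
eef_rot: [-0.523, -0.475, 0.524, -0.476]
contact_force: [-5.8, -1.7, 12.0]
gripper_width: 0.112
```

```bash
python3 st.py
```

```text
t 14.55 [0.5785 0.1195 0.0995] yaw -1.6670 q6 1.742 F [-5.7718 -1.7134 12.0234] T [-0.3258  0.8986  8.0806] w 0.1124233037543251
```

Seat reached: the torque rose to 8 N m. I'll unload it to find the zero-torque yaw at the seat.

Request:
servo_tool(deltas=[0,0,0,-0.1,0,0,0,-0.1,0,0,0,0])

```text
time: 14.85
tcp_pos: [0.5785, 0.1194, 0.0992]
eef_rot: [0.472, 0.526, -0.473, 0.526]
contact_force: [-5.1, -0.7, 10.1]
gripper_width: 0.107
```

```bash
python3 st.py
```

```text
t 14.85 [0.5785 0.1194 0.0992] yaw -1.4629 q6 1.537 F [-5.0731 -0.6722 10.1375] T [-0.1073  0.6989  3.6127] w 0.10677377920766894
```

Request:
servo_tool(deltas=[0,0,0,-0.08,0,0,0,0,0,0,0,0])

```text
time: 15.15
tcp_pos: [0.5785, 0.1194, 0.0991]
eef_rot: [0.452, 0.544, -0.452, 0.544]
contact_force: [-4.0, -0.7, 7.4]
gripper_width: 0.105
```

```bash
python3 st.py
```

```text
t 15.15 [0.5785 0.1194 0.0991] yaw -1.3878 q6 1.461 F [-4.0239 -0.6827  7.3892] T [-0.0104  0.6266  2.1872] w 0.10484313792248269
```

Request:
servo_tool(deltas=[0,0,0,-0.06,0,0,0,0,0,0,0,0])

```text
time: 15.45
tcp_pos: [0.5785, 0.1194, 0.0991]
eef_rot: [0.436, 0.557, -0.436, 0.557]
contact_force: [-3.1, -0.4, 8.2]
gripper_width: 0.104
```

```bash
python3 st.py
```

```text
t 15.45 [0.5785 0.1194 0.0991] yaw -1.3287 q6 1.402 F [-3.1227 -0.4499  8.1595] T [0.0495 0.576  1.2149] w 0.1043316803413301
```

Request:
servo_tool(deltas=[0,0,0,-0.03,0,0,0,0,0,0,0,0])

```text
time: 15.75
tcp_pos: [0.5785, 0.1195, 0.099]
eef_rot: [0.428, 0.563, -0.428, 0.563]
contact_force: [-3.4, 0.8, 6.6]
gripper_width: 0.103
```

```bash
python3 st.py
```

```text
t 15.75 [0.5785 0.1195 0.099 ] yaw -1.2993 q6 1.373 F [-3.4307  0.8242  6.6225] T [0.116  0.5592 0.6187] w 0.10284778865379125
```

Zero torque extrapolates to yaw -1.267, so the target is +0.304, which means a twist of -1.605 from the commanded -1.301.

Request:
servo_tool(deltas=[0,0,0,-0.06,0,0,0,-0.1,0,0,0,-0.1,0,0,0,-0.1,0,0,0,-0.1,0,0,0,-0.1,0,0,0,-0.1,0,0,0,-0.1,0,0,0,-0.04,0,0,0,0])

```text
time: 16.75
tcp_pos: [0.5791, 0.1186, 0.0991]
eef_rot: [0.174, 0.685, -0.175, 0.686]
contact_force: [1.9, -5.9, 4.6]
gripper_width: 0.106
```

```bash
python3 st.py
```

```text
t 16.75 [0.5791 0.1186 0.0991] yaw -0.4985 q6 0.571 F [ 1.943  -5.941   4.6491] T [-0.9432 -0.3599  0.0406] w 0.10570915792006513
```

Request:
servo_tool(deltas=[0,0,0,-0.1,0,0,0,-0.1,0,0,0,-0.1,0,0,0,-0.1,0,0,0,-0.1,0,0,0,-0.1,0,0,0,-0.1,0,0,0,-0.07,0,0,0,-0.035,0,0,0,0])

```text
time: 17.75
tcp_pos: [0.5801, 0.1185, 0.0991]
eef_rot: [-0.108, 0.698, 0.107, 0.7]
contact_force: [12.0, -6.4, -2.0]
gripper_width: 0.108
```

```bash
python3 st.py
```

```text
t 17.75 [0.5801 0.1185 0.0991] yaw 0.3060 q6 -0.233 F [11.9721 -6.4091 -1.9613] T [-0.9937 -2.0522  0.0561] w 0.10803138484895917
```

Request:
servo_tool(deltas=[0,-0.05,0.09,0,0,0,0,0,0,0,0,0,0,0,0,0])

```text
time: 18.15
tcp_pos: [0.5803, 0.1185, 0.099]
eef_rot: [-0.108, 0.699, 0.107, 0.699]
contact_force: [4.5, -6.4, 3.3]
gripper_width: 0.109
```

```bash
python3 st.py; python3 - <<'E'
from h import *
s=robot.camera("scene"); cv2.imwrite("pics/s4.png",cv2.resize(s[170:265,275:395],None,fx=5,fy=5,interpolation=cv2.INTER_CUBIC))
m=mask(s,(100,120,40),(125,255,255),(305,195,328,222)); ys,xs=np.nonzero(m); print(xs.mean(),ys.mean(),"expect handle 317.3,211.8")
E
```

```text
t 18.15 [0.5803 0.1185 0.099 ] yaw 0.3046 q6 -0.232 F [ 4.4933 -6.3687  3.3428] T [-0.9777 -0.7206  0.0852] w 0.10884317895526661
317.76623376623377 212.23376623376623 expect handle 317.3,211.8
```

View pics/s4.png

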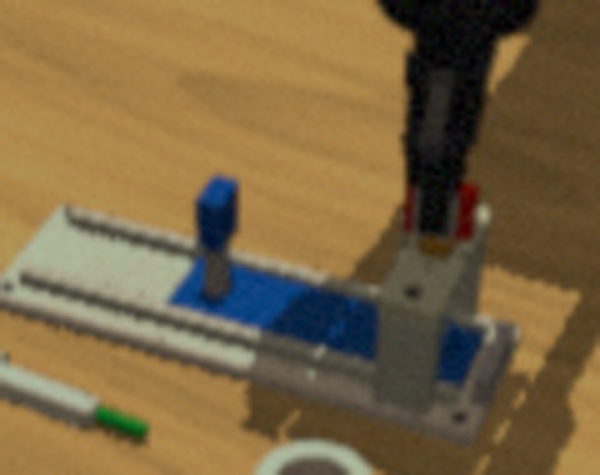

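The shuttle is still home, with the handle at (317.8,212.2), and the wing is held between the pads with the red ends showing on either side. Handing in.

```bash
python3 -c "
from station import robot
print(robot.job_done())"
```

```text
the job is handed in; nothing more can be done
None
```

I slid the shuttle home, seated the thumbscrew, backed it off a quarter turn, and handed the job in at about 18 s with the wing still gripped at 50 N.

- **Shuttle:** I pushed it until it met its stop, with about 19 N showing. The last picture has the grip block within 1 px of its home position.
- **Thumbscrew:** I turned it clockwise about 1.91 rad until it seated. The torque rose to 8 N m, and as I unloaded it, zero torque worked out to a tool yaw of -1.267.
- **Back-off:** From that yaw I turned it back a quarter turn. The final yaw is 0.305 against a target of 0.304, and the turning moment left on it is about 0.09 N m. The wing's own angle is inferred from the tool yaw; I did not measure it separately in a picture at the end.
- **Forces:** A small side load of about 8 N remains on the wing because the gripper sits slightly off its axis. The highest side force I read while turning was about 14 N. I trimmed the position twice to reduce it.
- **Other objects:** I moved nothing else, and the objects visible in the last crop looked undisturbed. I did not check each of the other objects one by one.

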